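Release a drive centre from its quick-release holder

TASK

Two bench holders each grip a steel lathe centre in a quick-release socket: pull back the sprung collar of the one whose centre has the broad, blunt four-pronged head, so that the centre springs forward, then draw that centre straight out and lay it gently in the wooden tray, flat on the tray's floor, and let go. Leave the centre with the smooth pointed cone seated in its holder.

Things in the scene. Friction and masses are not known exactly. Their poses are not given: they have to be found in the camera images.
- spur_centre: Steel four-spur drive centre, about 250 g, level in its socket. Origin on its axis at mid neck, +x along the axis to the head. x in mm: neck, diameter 20, from -28 (socket mouth) to 22; disc, diameter 36, to 34; prongs to 46; 20 mm square tail ends at -100. Once released, an ejector pushes it 22 mm along +x, where it stays, sagging up to 5 degrees; 50 mm more along +x clears the socket.
- spur_collar (a joint): Slide (m) of the sprung ring collar round the spur centre's socket tube: 0 forward, locked; 0.016 fully back, along the centre's -x; releases by 0.013, springs forward when let go; 5 to 10 N. Aluminium, diameter 45 mm, rear rim 50, 38 mm long, its middle on the axis 77 mm behind the locked centre's origin. 16 mm behind its back position stands the post, 40 mm wide, 120 mm tall.
- cone_centre: The other steel centre, to be left seated in a second holder of the same kind 12 to 38 cm beside the first: same shank, neck, socket and frame (origin on the axis at mid neck, +x to the head), but the head is a smooth cone, 36 mm in diameter, ending in a point 62 mm ahead of the origin.
- tray: Open wooden tray fixed on the bench, 250 mm (its x) by 200 mm (its y) outside, 35 mm high, walls and floor 8 mm thick. Origin at the centre of its underside, z up.
Things that resemble listed ones, but are neither listed nor needed, are in the scene too. Leave any blue look-alike of the spur_centre alone.

How it is judged:
By the outcome, as a careful person would: the job done as asked, in the order asked, and still so for the second after the job is handed in, with the robot touching nothing.
It also fails if it takes over 48 s, if anything falls off the work surface, if the arm or the gripper's body presses on something with over 40 N, if the wrist force passes 120 N, or if a joint passes its speed limit or range.

ROBOT

A 6-joint arm with a two-finger parallel gripper is mounted at the origin on the work surface. World frame = base frame: x ahead of the robot, y to its left, z up, the work surface at z = 0. Lengths are in m, angles in rad, forces in N, time in s.
With the tool pointing down it reaches from about 0.25 to 0.775 m from the base axis. Payload 4 kg.
Tool frame: the origin (TCP) lies at the very end of the fingers, on their centre line; the grasp point (between the pads) lies 19 mm behind it; z points along the fingers, y is the line along which they close (so a half turn about z gives the same grasp; the last joint's range is limited). The gripper opens to 85 mm and grips with 20 to 120 N. Pads are 22 mm wide; open, the fingers measure 114 mm over their backs; the gripper's body (76 mm by 85 mm) begins 54 mm behind the grasp point. The pads swing forward as they close: fully open they stand 13 mm farther back than shut.
Start: joints at [-1.407, 0.087, 1.371, -0, 1.684, -0.103], TCP at [0.145, -0.531, 0.231] pointing down, gripper open.
Joint ranges: [-3.1, 3.1], [-0.76, 2.03], [0.27, 2.55], [-1.08, 4.22], [0.17, 2.65], [-2.57, 2.57]. Speed limits (rad/s): [2.79, 2.79, 3.14, 3.14, 3.14, 3.14].

INTERFACE

Orientations are given as a unit quaternion [w, x, y, z].
In Python, from workcell import env gives the robot as it stands.
- The arm moves only by the tool carry_out, never from a script. Its argument "plan" is a list of rows, each a list of 5 numbers: the shift along the tool's x, y, z in cm, then the turn about the tool's z in units of 6 degrees (1.0 is 6 degrees), then the finger opening in cm, from 0 to 8.54. In form: [[x, y, z, roll, jaw], ...]. A call has 1 to 5 rows; each row shifts and turns the commanded pose from where the row before left it, along the tool's axes as they then stand; what a row does not reach is not made up. A row lasts 1/10 s, in which the tool goes at most 50 mm and 8.59 degrees, less where a joint would pass 70% of its speed; a pose out of reach is approached as far as the arm can. A call with a gripper value outside its range is refused whole. The fingers move at their own pace and stop on an object; "squeeze" is the grip in N (left out, the last holds). Time passes only in rows, so rows that do not move let the fingers close. It gives the time, the measured TCP pose, the force, the opening and the grip force at its end, in the units of the state.
- env.observe(): the state, without advancing time (a new reading comes with each control period).
- env.get_image(name): name is "side" or "top" or "wrist"; returns the picture (420x560x3 uint8, red, green, blue); there is no depth.
- env.camera_model(name): a dict with "K" (3x3 intrinsics, pixels), "rvec" (rotation vector, rad) and "tvec" (3), from world to camera coordinates, as OpenCV has them; the wrist camera has in their place "tool_from_camera" (4x4, takes a point from camera to tool coordinates, whose origin is the TCP and whose axes are the flange's). Camera axes: x right, y down, z forward; pixel columns grow to the right and rows downward; lengths in m; the calibration is good to about 2 mm. The wrist camera is an equidistant fisheye: a pixel r from the principal point sees the ray r / f radians off the axis. A picture is of the moment at which its call begins: read the wrist's pose just before it. camera_model takes no time and is no camera call.
- env.sign_off(): hands the job in; it is judged then, once.
The state is a dict: "t": time; "joint_pos": joint angles; "qd": joint speeds; "tau": joint torques, N m; "tcp_pos": TCP position; "tool_rot": TCP orientation; "wrist_force": force on the tool from outside, world axes, zero at the start; "ft_torque": the same for the moment, N m; "opening": finger opening in m; "finger_force": force on a finger pad.
Only numpy, scipy, OpenCV 4.12 (cv2) and the standard library are available. Lean on these libraries where they do the work, as an engineer would, in place of code of your own. Each camera call takes 0.05 s, during which the arm holds its last target. There are 200 camera calls.

## Working session

There is one attempt and no reset: what is moved stays moved. The work goes in short steps, Python scripts to look and compute and a tool call to move; the robot and the scene stay as the last step left them, time stands still between calls to the robot, and variables do not carry over. Pictures are saved under pics/ and viewed, at most 10 in all, crops included, and the job is handed in when it is done.

Besides the shell and the picture viewer there is one more tool, called by a JSON object that holds its "name" and its "arguments", one argument or row to a line. carry_out: Moves the arm, as the interface text tells. Its arguments: {"type":"object","properties":{"plan":{"type":"array"},"squeeze":{"type":"number"}},"required":["plan"]}

```bash
mkdir -p pics
python3 - <<'E'
from workcell import env
import cv2,numpy as np
o=env.observe(); print(o['tcp_pos'],o['tool_rot'],o['t'])
for n in ['side','top','wrist']:
    im=env.get_image(n); cv2.imwrite(f'pics/{n}0.png',im[:,:,::-1]); m=env.camera_model(n); print(n,m)
a=cv2.imread('pics/side0.png');b=cv2.imread('pics/top0.png')
f=lambda i:cv2.resize(i,(800,600),interpolation=cv2.INTER_CUBIC)
cv2.imwrite('pics/s.png',f(a));cv2.imwrite('pics/t.png',f(b))
E
```

```text
[ 0.14492126 -0.53002488  0.23011982] [-1.13177560e-03  9.91115856e-01  1.32996535e-01 -2.11721280e-05] 0.0
side {'K': array([[453.51905696,   0.        , 281.06029106],
       [  0.        , 453.51905696, 210.93362853],
       [  0.        ,   0.        ,   1.        ]]), 'rvec': array([ 0.47815125, -2.58597122,  1.35111278]), 'tvec': array([0.51615323, 0.17493622, 0.73407801])}
top {'K': array([[513.68744584,   0.        , 277.83651131],
       [  0.        , 513.68744584, 206.08662757],
       [  0.        ,   0.        ,   1.        ]]), 'rvec': array([ 2.06885417, -2.14242308,  0.23147027]), 'tvec': array([0.01687253, 0.56963125, 1.176034  ])}
wrist {'K': array([[325.1922621 ,   0.        , 278.82518748],
       [  0.        , 325.1922621 , 209.67567395],
       [  0.        ,   0.        ,   1.        ]]), 'tool_from_camera': array([[ 2.95402860e-04, -9.53352059e-01, -3.01860504e-01,
         7.74274855e-02],
       [ 9.99999868e-01,  4.08843420e-04, -3.12624191e-04,
         9.79094922e-04],
       [ 4.21454597e-04, -3.01860372e-01,  9.53352054e-01,
        -1.43146089e-01],
       [ 0.00000000e+00,  0.00000000e+00,  0.00000000e+00,
         1.00000000e+00]])}
```

View pics/t.png

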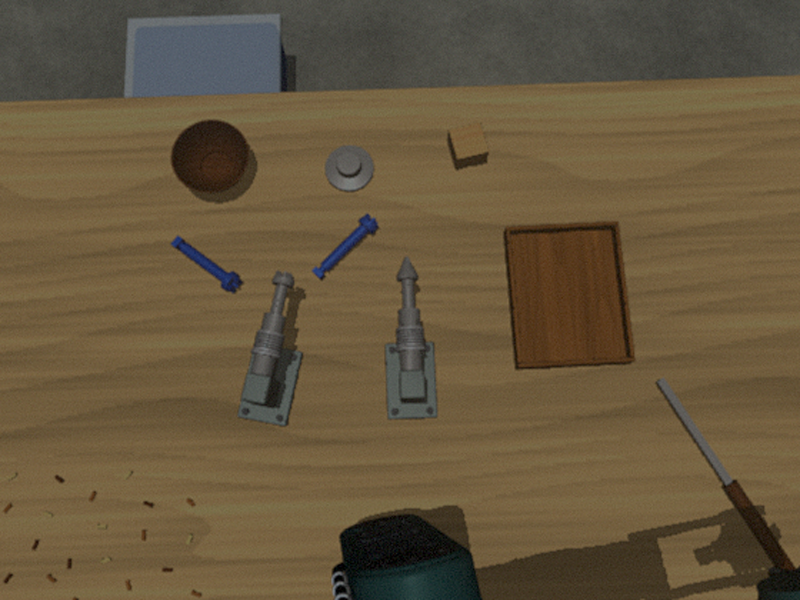

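View pics/s.png

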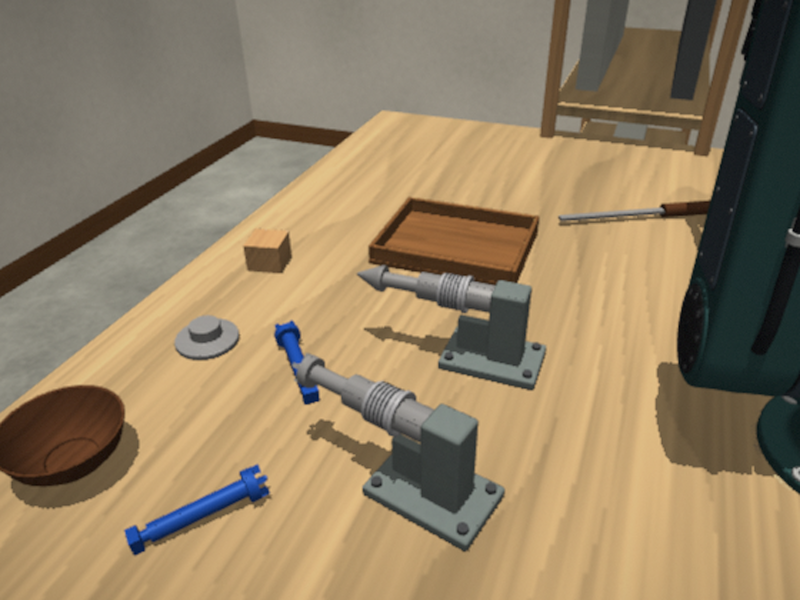

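The top view shows the four-pronged spur holder on the left (head about (285,278), post about (258,388)). The cone holder is at (406,265), the tray at about (570,295), and two blue decoys lie nearby. The side view shows the spur head at (308,370), its collar at (385,405) and its post top at (450,420). Next I'll enlarge crops for measuring.

Run:
```python
import cv2
def crop(n,out,x,y,w,h,s):
    i=cv2.imread(n)[y:y+h,x:x+w]; i=cv2.resize(i,(w*s,h*s),interpolation=cv2.INTER_CUBIC)
    for k in range(0,w,10): cv2.putText(i,str(x+k),(k*s,8),0,.3,(0,255,255),1); cv2.line(i,(k*s,0),(k*s,h*s),(0,255,255) ,1) if k%20==0 else 0
    for k in range(0,h,10): cv2.putText(i,str(y+k),(0,k*s+4),0,.3,(0,255,255),1); cv2.line(i,(0,k*s),(w*s,k*s),(0,255,255),1) if k%20==0 else 0
    return cv2.imwrite(out,i)
crop('pics/top0.png','pics/tc.png',155,180,130,120,5)
crop('pics/side0.png','pics/sc.png',200,235,160,120,5)
```

```text
(no output)
```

View pics/tc.png

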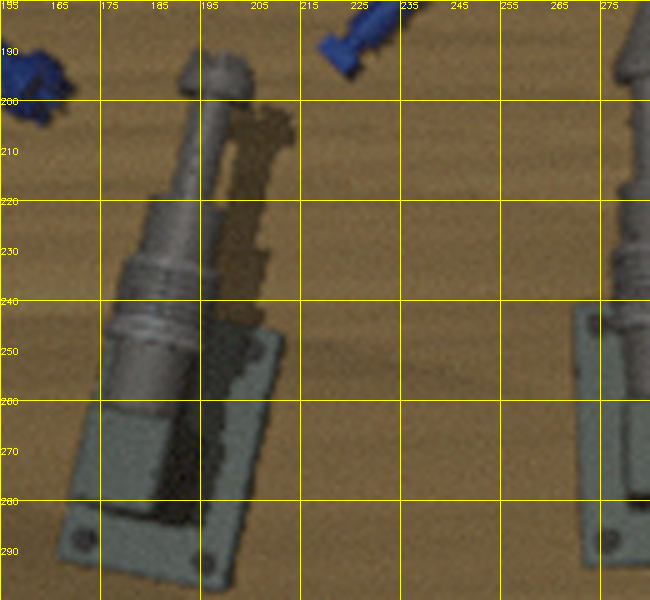

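View pics/sc.png

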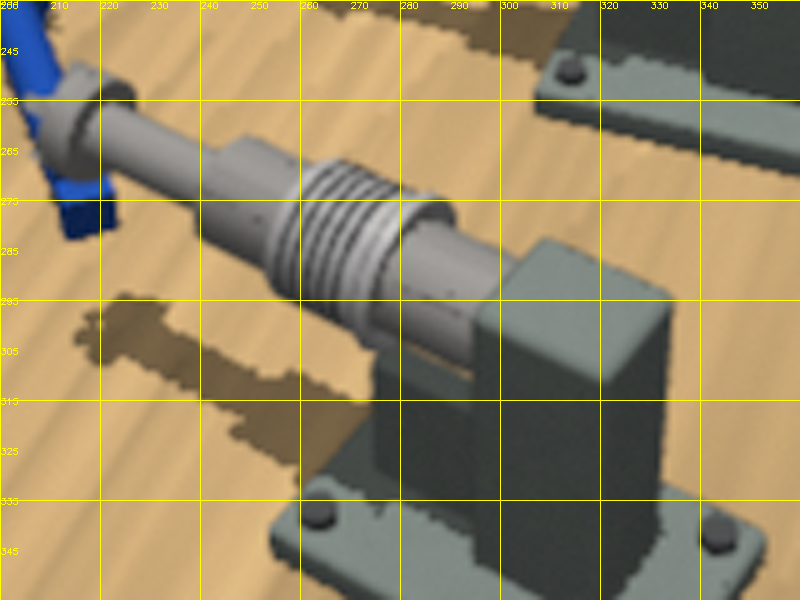

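The crops give the axis points. In top-view pixels: disc back (198,199.6), mouth (192.4,220.4), collar rear rim (185.2,248.6). In side-view pixels: (221.6,262), (244.4,271.8), (282.4,289).

```bash
cat > h.py <<'E'
from workcell import env
import cv2,numpy as np
from scipy.spatial.transform import Rotation as R
def P(n):
    m=env.camera_model(n); return m['K']@np.c_[cv2.Rodrigues(m['rvec'])[0],m['tvec']]
def tri(t,s):
    X=cv2.triangulatePoints(P('top'),P('side'),np.array(t,float).T,np.array(s,float).T); X=(X[:3]/X[3]).T
    e=[np.linalg.norm((lambda q:q[:2]/q[2])(P(n)@np.r_[x,1])-p) for x,tt,ss in zip(X,t,s) for n,p in (('top',tt),('side',ss))]
    return X,np.array(e)
def onz(n,p,z):
    M=P(n); A=np.c_[M[:,0],M[:,1],M[:,2]*z+M[:,3]]
    q=np.linalg.solve(A,np.r_[p,1]); return q[:2]/q[2]
def proj(n,X):
    q=P(n)@np.r_[X,1]; return q[:2]/q[2]
E
python3 - <<'E'
from h import *
np.set_printoptions(precision=4,suppress=True)
X,e=tri([(198,199.6),(192.4,220.4),(185.2,248.6),(179.6,271.2)],[(221.6,262),(244.4,271.8),(282.4,289),(315,296.4)])
print(X,e); d=X[0]-X[2]; print(np.linalg.norm(d),np.linalg.norm(X[0]-X[1]),d/np.linalg.norm(d),np.degrees(np.arctan2(d[1],d[0])))
for p in [(505,228),(617,222),(634,360),(516,368)]: print(onz('top',np.array(p)*.7,.035))
print(env.observe()['wrist_force'])
for p in [(406,258),(410,340),(412,388)]: print('cone',onz('top',np.array(p)*.7,.09))
E
```

```text
[[0.5838 0.184  0.0948]
 [0.5351 0.1969 0.0997]
 [0.4683 0.2127 0.1015]
 [0.4158 0.2227 0.1146]] [0.5256 0.9993 0.2244 0.4381 0.2806 0.5689 0.2651 0.5513]
0.11917504943064312 0.050603573987150104 [ 0.969  -0.2405 -0.0562] -13.938260427395276
[ 0.689  -0.1975]
[ 0.693  -0.3955]
[ 0.4483 -0.3998]
[ 0.4417 -0.1996]
[-0.5484  0.7124  0.0858]
cone [ 0.6254 -0.0202]
cone [ 0.4871 -0.0216]
cone [ 0.4092 -0.0218]
```

{"name": "carry_out", "arguments": {
  "plan": [
    [0,0,0,1.22,8.5],
    [0,0,0,1.22,8.5],
    [0,0,0,1.22,8.5],
    [0,0,0,1.22,8.5],
    [0,0,0,0,8.5]
  ],
  "squeeze": 40
}}

```text
t: 0.65
tcp_pos: [0.145, -0.5303, 0.2309]
tool_rot: [-0.0, 0.993, -0.122, -0.0]
wrist_force: [0.3, -0.2, -1.1]
opening: 0.0849
finger_force: 0.0
```

{"name": "carry_out", "arguments": {
  "plan": [
    [0.9,-4.7,0,0,8.5],
    [0.9,-4.7,0,0,8.5],
    [0.9,-4.7,0,0,8.5],
    [0.9,-4.7,0,0,8.5],
    [0.9,-4.7,0,0,8.5]
  ]
}}

```text
t: 1.15
tcp_pos: [0.2458, -0.3116, 0.2311]
tool_rot: [-0.0, 0.993, -0.121, 0.0]
wrist_force: [0.8, 0.2, 0.1]
opening: 0.0842
finger_force: 0.0
```

{"name": "carry_out", "arguments": {
  "plan": [
    [0.9,-4.7,0,0,8.5],
    [0.9,-4.7,0,0,8.5],
    [0.9,-4.7,0,0,8.5],
    [0.9,-4.7,0,0,8.5],
    [0.9,-4.7,0,0,8.5]
  ]
}}

```text
t: 1.65
tcp_pos: [0.3463, -0.0944, 0.2315]
tool_rot: [0.0, 0.993, -0.121, 0.001]
wrist_force: [0.3, -0.5, 0.3]
opening: 0.0847
finger_force: 0.0
```

{"name": "carry_out", "arguments": {
  "plan": [
    [0.9,-4.7,0,0,8.5],
    [0.9,-4.7,0,0,8.5],
    [0.9,-4.7,0,0,8.5],
    [0.9,-4.7,0,0,8.5],
    [0.9,-4.7,0,0,8.5]
  ]
}}

```text
t: 2.15
tcp_pos: [0.4468, 0.123, 0.2313]
tool_rot: [0.0, 0.993, -0.12, 0.0]
wrist_force: [1.2, -1.0, 1.3]
opening: 0.0849
finger_force: 0.0
```

{"name": "carry_out", "arguments": {
  "plan": [
    [0.95,-4.6,0,0,8.5],
    [0.95,-4.6,0,0,8.5],
    [0,0,3,0,8.5],
    [0,0,0,0,8.5]
  ]
}}

```text
t: 2.55
tcp_pos: [0.4849, 0.206, 0.1963]
tool_rot: [0.002, 0.993, -0.119, -0.005]
wrist_force: [0.4, -0.3, -0.7]
opening: 0.0849
finger_force: 0.0
```

```bash
cat >> h.py <<'E'
def wproj(X,o):
    m=env.camera_model('wrist'); w,x,y,z=o['tool_rot']; Rt=R.from_quat([x,y,z,w]).as_matrix()
    p=Rt.T@(np.array(X)-o['tcp_pos']); T=np.linalg.inv(m['tool_from_camera']); c=T[:3,:3]@p+T[:3,3]
    th=np.arctan2(np.hypot(c[0],c[1]),c[2]); d=c[:2]/np.hypot(*c[:2]); K=m['K']
    return d*th*K[0,0]+K[:2,2]
E
python3 - <<'E'
from h import *
o=env.observe(); im=env.get_image('wrist')[:,:,::-1].copy(); cv2.imwrite('pics/w1.png',im); np.save('w1.npy',[*o['tcp_pos'],*o['tool_rot']])
print(o['tcp_pos'],o['tool_rot'])
im=cv2.resize(im,None,fx=1.4,fy=1.4,interpolation=cv2.INTER_CUBIC)
O=np.array([.562,.1896,.0985]); u=np.array([.9703,-.2419,0])
for s in (-.096,-.058,-.028,.022,.046):
    q=wproj(O+s*u,o); print(s,q); cv2.circle(im,tuple(int(v*1.4) for v in q),3,(0,0,255),1)
cv2.imwrite('pics/w1b.png',im)
E
```

```text
[0.4849139  0.20602635 0.19627314] [ 0.00216907  0.9928257  -0.11946474 -0.00453949]
-0.096 [273.77585765 231.10948391]
-0.058 [273.79443436 184.55605384]
-0.028 [273.86394642 145.27135379]
0.022 [274.10035563  77.85051269]
0.046 [274.26519455  46.01648079]
```

View pics/w1b.png

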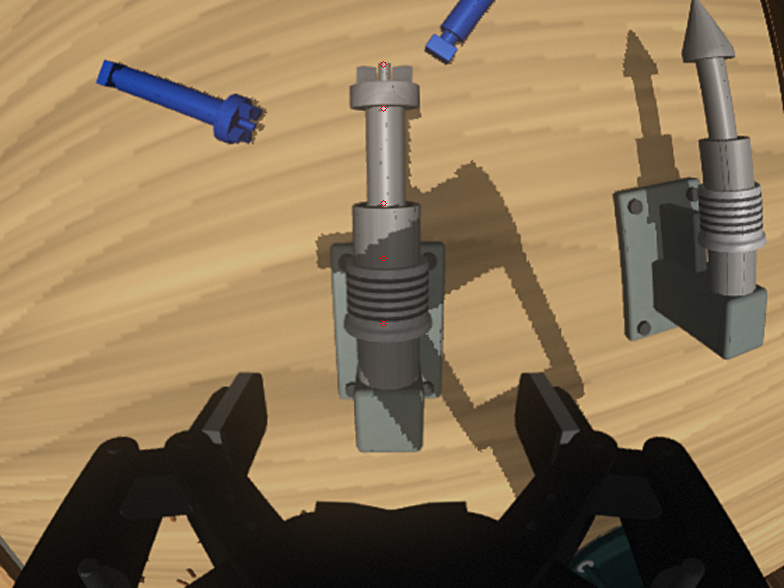

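The wrist view puts the spur axis in line with the projected points, about 1.5 mm to the right. The head is at (385,85), the collar rear rim at about (388,327), and the fingers straddle the line. I'll descend on the collar and close.

{"name": "carry_out", "arguments": {
  "plan": [
    [0.1,-0.15,3.5,0,8.5],
    [0,0,3.5,0,8.5],
    [0,0,2.8,0,8.5],
    [0,0,1.6,0,8.5],
    [0,0,0.4,0,8.5]
  ]
}}

```text
t: 3.1
tcp_pos: [0.4874, 0.2054, 0.0822]
tool_rot: [0.001, 0.993, -0.122, -0.001]
wrist_force: [-0.2, 0.6, -0.1]
opening: 0.0851
finger_force: 0.0
```

{"name": "carry_out", "arguments": {
  "plan": [
    [0,0,0,0,4],
    [0,0,0,0,4],
    [0,0,0,0,4],
    [0,0,0,0,4],
    [0,0,0,0,4]
  ]
}}

```text
t: 3.6
tcp_pos: [0.4896, 0.2063, 0.0861]
tool_rot: [0.0, 0.993, -0.122, 0.002]
wrist_force: [-1.0, -1.1, 6.0]
opening: 0.0469
finger_force: 40.5
```

{"name": "carry_out", "arguments": {
  "plan": [
    [-0.4,0,0,0,4],
    [-0.4,0,0,0,4],
    [-0.4,0,0,0,4],
    [-0.3,0,0,0,4],
    [0,0,0,0,4]
  ],
  "squeeze": 50
}}

```text
t: 4.1
tcp_pos: [0.478, 0.209, 0.0863]
tool_rot: [0.001, 0.993, -0.122, 0.006]
wrist_force: [7.6, -5.5, 2.3]
opening: 0.0465
finger_force: 51.1
```

Run:
```python
from h import *
im=env.get_image('side')[235:355,190:350,::-1]; cv2.imwrite('pics/s2.png',cv2.resize(im,None,fx=4,fy=4,interpolation=cv2.INTER_CUBIC))
o=env.observe();print(o['tcp_pos'],o['wrist_force'])
```

```text
[0.47815609 0.20897804 0.08627947] [ 7.12201502 -3.58042176  1.86365038]
```

View pics/s2.png

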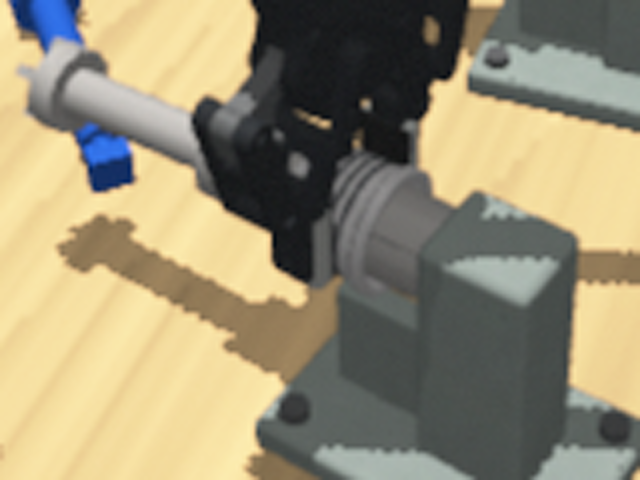

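The collar has moved about 12 mm and the head at (65,85) hasn't moved forward yet, so I'll pull further.

{"name": "carry_out", "arguments": {
  "plan": [
    [-0.2,0,0,0,4],
    [-0.2,0,0,0,4],
    [0,0,0,0,4],
    [0,0,0,0,4]
  ]
}}

```text
t: 4.55
tcp_pos: [0.4748, 0.2098, 0.0863]
tool_rot: [0.001, 0.993, -0.122, 0.006]
wrist_force: [7.2, -4.2, 0.8]
opening: 0.0462
finger_force: 51.2
```

Run:
```python
from h import *
im=env.get_image('side')[235:355,190:350,::-1]; cv2.imwrite('pics/s3.png',cv2.resize(im,None,fx=4,fy=4,interpolation=cv2.INTER_CUBIC))
a=cv2.imread('pics/side0.png').astype(int)[235:300,190:235]; d=np.abs(im[:65,:45].astype(int)-a).sum(2)>60
print(d.sum())
```

```text
2697
```

View pics/s3.png

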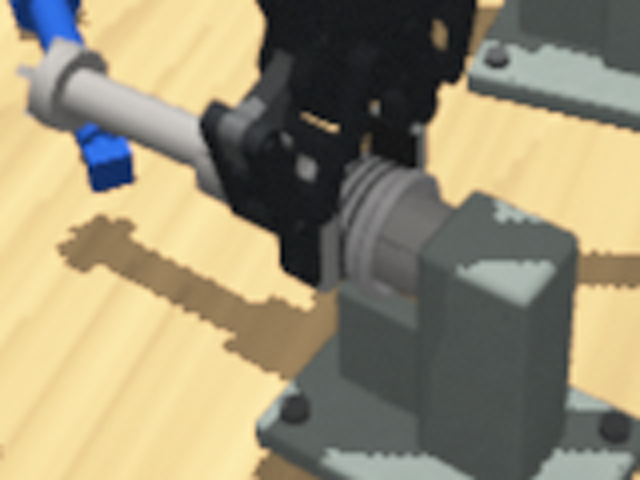

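The spur centre has sprung forward: the neck showing is 36 px against 25 px before, and the head is at (70,85). I'll release the collar.

{"name": "carry_out", "arguments": {
  "plan": [
    [0,0,0,0,8.5],
    [0,0,0,0,8.5],
    [0,0,0,0,8.5],
    [0,0,0,0,8.5],
    [0,0,0,0,8.5]
  ]
}}

```text
t: 5.1
tcp_pos: [0.4698, 0.2115, 0.0832]
tool_rot: [0.0, 0.993, -0.122, -0.0]
wrist_force: [0.2, -0.1, 0.6]
opening: 0.0849
finger_force: 0.0
```

{"name": "carry_out", "arguments": {
  "plan": [
    [2.5,0,0,0,8.5],
    [2.5,0,0,0,8.5],
    [2.5,0,0,0,8.5],
    [1.5,0,0,0,8.5],
    [0,0,0,0,8.5]
  ]
}}

```text
t: 5.6
tcp_pos: [0.5588, 0.1891, 0.083]
tool_rot: [0.0, 0.992, -0.122, 0.0]
wrist_force: [0.1, 0.2, 0.1]
opening: 0.0852
finger_force: 0.0
```

Run:
```python
from h import *
o=env.observe(); print(o['tcp_pos'],o['wrist_force'])
im=env.get_image('wrist')[:,:,::-1].copy()
s=env.get_image('side')[220:340,180:320,::-1]
im=cv2.resize(im[:300],None,fx=1,fy=1); s=cv2.resize(s,(350,300),interpolation=cv2.INTER_CUBIC)
cv2.imwrite('pics/w4.png',cv2.resize(np.hstack([im[:,90:480],s]),(740,300)))
```

```text
[0.55878177 0.18905484 0.0829949 ] [0.14628644 0.23360489 0.06376883]
```

View pics/w4.png

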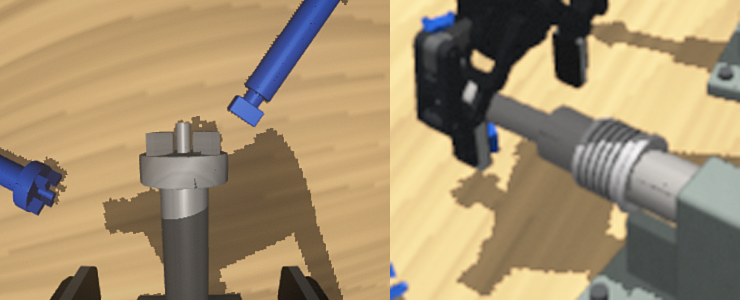

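The collar has sprung forward again, and the ejected centre's neck at (185,250) sits between the fingers. I'll grip mid neck.

{"name": "carry_out", "arguments": {
  "plan": [
    [0.6,0,0,0,8.5],
    [0.5,0,0,0,6],
    [0,0,0,0,1],
    [0,0,0,0,1],
    [0,0,0,0,1]
  ],
  "squeeze": 70
}}

```text
t: 6.2
tcp_pos: [0.5678, 0.187, 0.0833]
tool_rot: [0.0, 0.993, -0.122, -0.0]
wrist_force: [-0.0, 0.9, -0.5]
opening: 0.0278
finger_force: 0.0
```

{"name": "carry_out", "arguments": {
  "plan": [
    [0,0,0,0,1],
    [0,0,0,0,1],
    [0,0,0,0,1],
    [0,0,0,0,1]
  ]
}}

```text
t: 6.6
tcp_pos: [0.568, 0.1872, 0.0836]
tool_rot: [-0.0, 0.993, -0.122, 0.0]
wrist_force: [-1.2, 1.1, 1.7]
opening: 0.0174
finger_force: 68.3
```

Run:
```python
from h import *
s=env.get_image('side')[210:310,180:320,::-1]
cv2.imwrite('pics/s5.png',cv2.resize(s,(700,500),interpolation=cv2.INTER_CUBIC))
```

```text
(no output)
```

View pics/s5.png

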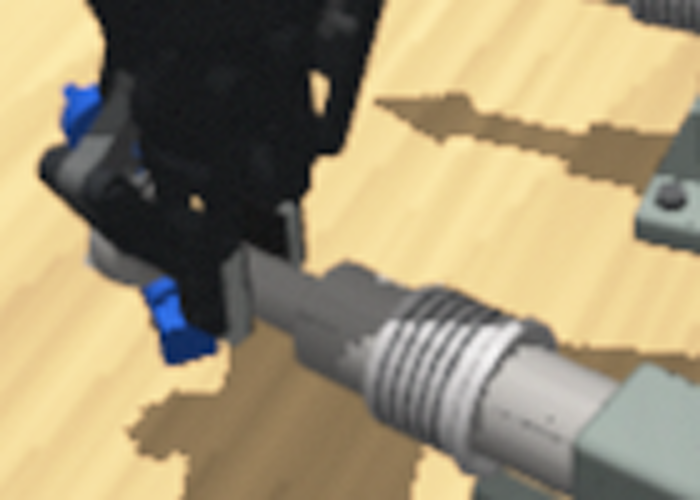

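The finger tips reach just below the neck's underside (tip at (235,340)), so the grip is good. I'll draw it straight out.

{"name": "carry_out", "arguments": {
  "plan": [
    [0.8,0,0,0,1],
    [1.2,0,0,0,1],
    [1.2,0,0,0,1],
    [1.2,0,0,0,1],
    [1.2,0,0,0,1]
  ]
}}

```text
t: 7.15
tcp_pos: [0.6233, 0.1727, 0.0824]
tool_rot: [0.0, 0.993, -0.122, -0.0]
wrist_force: [1.1, -0.0, -3.8]
opening: 0.0178
finger_force: 68.4
```

{"name": "carry_out", "arguments": {
  "plan": [
    [1.2,0,0,0,1],
    [0.7,0,0,0,1],
    [0,0,-1,0,1],
    [0,0,-2,0,1],
    [0,0,-2,0,1]
  ]
}}

```text
t: 7.65
tcp_pos: [0.6404, 0.1688, 0.1339]
tool_rot: [0.0, 0.993, -0.122, -0.001]
wrist_force: [0.4, -0.4, -2.4]
opening: 0.0177
finger_force: 68.4
```

{"name": "carry_out", "arguments": {
  "plan": [
    [0,0,-2,-0.78,1],
    [0,0,-2,-0.78,1],
    [0,0,-2,-0.77,1],
    [0,0,0,0,1]
  ]
}}

```text
t: 8.05
tcp_pos: [0.6424, 0.1693, 0.1988]
tool_rot: [-0.001, 1.0, -0.0, 0.004]
wrist_force: [-0.3, 0.7, -2.6]
opening: 0.0178
finger_force: 68.4
```

{"name": "carry_out", "arguments": {
  "plan": [
    [-0.3,2,0,0,1],
    [-0.5,3.5,0,0,1],
    [-0.5,4,0,0,1],
    [-0.5,4,0,0,1],
    [-0.5,4,0,0,1]
  ]
}}

```text
t: 8.55
tcp_pos: [0.6162, -0.0083, 0.1915]
tool_rot: [0.0, 1.0, -0.001, -0.002]
wrist_force: [0.4, -0.2, -3.4]
opening: 0.0178
finger_force: 68.6
```

{"name": "carry_out", "arguments": {
  "plan": [
    [-0.5,4,0,0,1],
    [-0.5,4,0,0,1],
    [-0.5,4,0,0,1],
    [-0.5,4,0,0,1],
    [-0.5,4,0,0,1]
  ]
}}

```text
t: 9.05
tcp_pos: [0.5909, -0.2081, 0.1917]
tool_rot: [-0.0, 1.0, -0.001, -0.001]
wrist_force: [0.7, -0.1, -3.1]
opening: 0.0173
finger_force: 68.6
```

{"name": "carry_out", "arguments": {
  "plan": [
    [-0.5,4,0,0,1],
    [-0.3,3,0,0,1],
    [-0.3,2.2,0,0,1],
    [0,0,0,0,1],
    [0,0,0,0,1]
  ]
}}

```text
t: 9.55
tcp_pos: [0.5804, -0.2986, 0.1917]
tool_rot: [-0.001, 1.0, -0.001, -0.001]
wrist_force: [0.6, -0.4, -2.9]
opening: 0.0178
finger_force: 68.7
```

Run:
```python
from h import *
np.set_printoptions(precision=4,suppress=True)
o=env.observe(); print(o['tcp_pos'],o['tool_rot'],o['wrist_force'],o['ft_torque'])
t=env.get_image('top')[140:280,320:470,::-1]; w=env.get_image('wrist')[:,:,::-1]
s=env.get_image('side')[110:220,220:400,::-1]
h=300; f=lambda i:cv2.resize(i,(400,300),interpolation=cv2.INTER_CUBIC)
cv2.imwrite('pics/m6.png',np.vstack([np.hstack([f(t),f(w)]),np.hstack([f(s),f(s)*0])]))
```

```text
[ 0.5804 -0.2986  0.1917] [-0.001   1.     -0.0014 -0.0013] [ 0.5832 -0.4149 -2.8544] [ 0.0458 -0.0497 -0.0125]
```

View pics/m6.png

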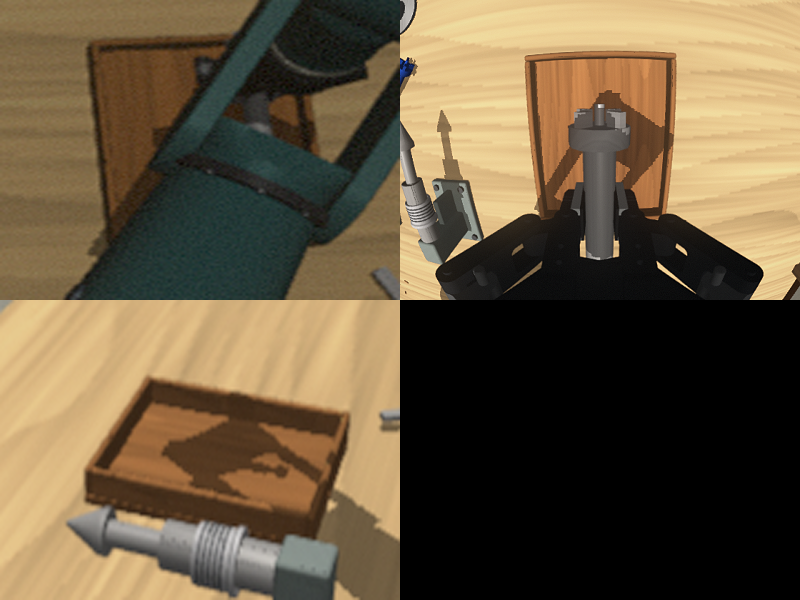

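The centre hangs over the middle of the tray, lengthwise, and the cone is still seated. I'll lower it, slowing near the floor.

{"name": "carry_out", "arguments": {
  "plan": [
    [0,0,3,0,1],
    [0,0,4,0,1],
    [0,0,4,0,1],
    [0,0,2.5,0,1],
    [0,0,1.5,0,1]
  ]
}}

```text
t: 10.2
tcp_pos: [0.5803, -0.296, 0.0398]
tool_rot: [-0.001, 1.0, 0.001, -0.002]
wrist_force: [-0.8, 0.1, -3.0]
opening: 0.0177
finger_force: 68.8
```

{"name": "carry_out", "arguments": {
  "plan": [
    [0,0,0.3,0,1],
    [0,0,0.3,0,1],
    [0,0,0.3,0,1],
    [0,0,0,0,1]
  ]
}}

```text
t: 10.6
tcp_pos: [0.5826, -0.2987, 0.0359]
tool_rot: [0.001, 1.0, -0.0, 0.001]
wrist_force: [0.2, -0.7, -3.0]
opening: 0.0179
finger_force: 68.8
```

{"name": "carry_out", "arguments": {
  "plan": [
    [0,0,0.2,0,1],
    [0,0,0.2,0,1],
    [0,0,0,0,1]
  ]
}}

```text
t: 10.9
tcp_pos: [0.5816, -0.2982, 0.0302]
tool_rot: [-0.0, 1.0, -0.0, -0.0]
wrist_force: [0.0, 0.3, -3.0]
opening: 0.0176
finger_force: 68.8
```

{"name": "carry_out", "arguments": {
  "plan": [
    [0,0,0.3,0,1],
    [0,0,0.3,0,1],
    [0,0,0.3,0,1],
    [0,0,0.2,0,1],
    [0,0,0,0,1]
  ],
  "squeeze": 40
}}

```text
t: 11.4
tcp_pos: [0.5814, -0.298, 0.0186]
tool_rot: [-0.0, 1.0, -0.0, -0.001]
wrist_force: [-0.5, -1.1, -2.7]
opening: 0.0175
finger_force: 68.8
```

{"name": "carry_out", "arguments": {
  "plan": [
    [0,0,0.1,0,1],
    [0,0,0.1,0,1],
    [0,0,0,0,1]
  ]
}}

```text
t: 11.7
tcp_pos: [0.5817, -0.2982, 0.0173]
tool_rot: [0.0, 1.0, -0.0, -0.0]
wrist_force: [0.2, -0.5, -2.6]
opening: 0.0179
finger_force: 68.8
```

{"name": "carry_out", "arguments": {
  "plan": [
    [0,0,0.15,0,1],
    [0,0,0.15,0,1],
    [0,0,0,0,1]
  ],
  "squeeze": 30
}}

```text
t: 12.0
tcp_pos: [0.5818, -0.2983, 0.0146]
tool_rot: [0.0, 1.0, -0.0, 0.0]
wrist_force: [-0.9, 0.1, -1.4]
opening: 0.0177
finger_force: 68.9
```

{"name": "carry_out", "arguments": {
  "plan": [
    [0,0,0.1,0,1],
    [0,0,0.1,0,1],
    [0,0,0,0,1]
  ]
}}

```text
t: 12.3
tcp_pos: [0.5815, -0.2984, 0.0136]
tool_rot: [0.0, 1.0, -0.0, -0.0]
wrist_force: [-4.6, 1.0, 5.3]
opening: 0.0174
finger_force: 69.5
```

{"name": "carry_out", "arguments": {
  "plan": [
    [0,0,-0.05,0,1.76],
    [0,0,0,0,1.8],
    [0,0,0,0,1.84],
    [0,0,0,0,1.88],
    [0,0,0,0,1.92]
  ],
  "squeeze": 20
}}

```text
t: 12.8
tcp_pos: [0.5818, -0.2984, 0.0126]
tool_rot: [0.0, 1.0, -0.0, 0.0]
wrist_force: [-3.6, -0.3, 2.4]
opening: 0.0192
finger_force: 17.3
```

{"name": "carry_out", "arguments": {
  "plan": [
    [0,0,0,0,1.96],
    [0,0,0,0,2.0],
    [0,0,0,0,2.05],
    [0,0,0,0,2.1],
    [0,0,0,0,2.2]
  ]
}}

```text
t: 13.3
tcp_pos: [0.5821, -0.2982, 0.0129]
tool_rot: [0.0, 1.0, -0.0, 0.0]
wrist_force: [-0.4, -0.1, -0.7]
opening: 0.0218
finger_force: 0.0
```

{"name": "carry_out", "arguments": {
  "plan": [
    [0,0,0,0,3],
    [0,0,0,0,4.5],
    [0,0,0,0,5.5],
    [0,0,0,0,5.5],
    [0,0,0,0,5.5]
  ]
}}

```text
t: 13.8
tcp_pos: [0.5817, -0.2982, 0.0129]
tool_rot: [0.0, 1.0, -0.0, 0.0]
wrist_force: [-0.3, -0.6, 0.3]
opening: 0.055
finger_force: 0.0
```

{"name": "carry_out", "arguments": {
  "plan": [
    [0,0,-1,0,5.5],
    [0,0,-2,0,5.5],
    [0,0,-3,0,5.5],
    [0,0,-4,0,5.5],
    [0,0,-4,0,5.5]
  ]
}}

```text
t: 14.3
tcp_pos: [0.5814, -0.298, 0.1546]
tool_rot: [-0.0, 1.0, -0.0, -0.0]
wrist_force: [0.4, 0.0, 1.1]
opening: 0.0543
finger_force: 0.0
```

{"name": "carry_out", "arguments": {
  "plan": [
    [0,0,-3,0,5.5],
    [-4,0,-2,0,5.5],
    [-4,0,0,0,5.5],
    [-4,0,0,0,5.5],
    [-4,0,0,0,5.5]
  ]
}}

```text
t: 14.8
tcp_pos: [0.4204, -0.2981, 0.204]
tool_rot: [0.001, 1.0, 0.0, 0.001]
wrist_force: [-0.3, -1.1, 0.1]
opening: 0.055
finger_force: 0.0
```

{"name": "carry_out", "arguments": {
  "plan": [
    [-4,0,0,0,5.5],
    [-3,0,0,0,5.5],
    [0,0,0,0,5.5],
    [0,0,0,0,5.5]
  ]
}}

```text
t: 15.2
tcp_pos: [0.3517, -0.2984, 0.204]
tool_rot: [0.001, 1.0, -0.001, 0.001]
wrist_force: [-0.1, 0.5, 0.4]
opening: 0.055
finger_force: 0.0
```

Run:
```python
from h import *
np.set_printoptions(precision=3,suppress=True)
o=env.observe(); print(o['tcp_pos'],o['wrist_force'])
for n in ('top','side'):
    im=env.get_image(n)[:,:,::-1].copy(); cv2.imwrite(f'pics/f_{n}.png',im)
    # tray inner floor polygon
    q=np.array([proj(n,[x,y,.008]) for x,y in ((.455,-.21),(.681,-.21),(.681,-.388),(.455,-.388))])
    m=np.zeros(im.shape[:2],np.uint8); cv2.fillConvexPoly(m,q.astype(int),255)
    hsv=cv2.cvtColor(im,cv2.COLOR_BGR2HSV); g=((hsv[...,1]<60)&(hsv[...,2]>50)&(m>0)).astype(np.uint8)
    k,l,st,c=cv2.connectedComponentsWithStats(g); i=1+st[1:,4].argmax(); p=np.argwhere(l==i)[:,::-1].astype(np.float32)
    b=cv2.boxPoints(cv2.minAreaRect(p)); print(n,st[i],b.tolist()); print(np.array([onz(n,v,.025) for v in b]))
    # cone check
    if n=='top':
        a=cv2.imread('pics/top0.png').astype(int)[175:300,265:310]; print('cone diff',(np.abs(im[175:300,265:310].astype(int)-a).sum(2)>60).mean())
```

```text
[ 0.352 -0.298  0.204] [-0.123  0.464  0.408]
top [388 176  15  59 451] [[387.8596496582031, 176.12530517578125], [400.8950500488281, 175.85928344726562], [402.0794982910156, 233.89633178710938], [389.0440979003906, 234.162353515625]]
[[ 0.646 -0.283]
 [ 0.645 -0.315]
 [ 0.498 -0.306]
 [ 0.498 -0.274]]
cone diff 0.0
side [291 154  57  23 478] [[289.2999572753906, 165.68911743164062], [291.8602600097656, 152.60308837890625], [348.2453308105469, 163.63494873046875], [345.6850280761719, 176.72097778320312]]
[[ 0.636 -0.264]
 [ 0.654 -0.331]
 [ 0.502 -0.323]
 [ 0.492 -0.259]]
```

The grey object in the tray measures 148 x 33 mm and lies inside the walls. Both views agree on that at floor height, and the cone holder's pixels haven't changed. I'll hand it in.

```bash
python3 -c "
from workcell import env
print(env.sign_off())"
```

```text
the job is handed in; nothing more can be done
None
```

I pulled back the spur centre's collar, drew the centre straight out and laid it flat in the tray; the cone centre is still seated, and I handed the job in at about 15 s of the 48 s.

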